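# Set a bare cassette transport to record-pause

## Robot

A 6-joint arm with a two-finger parallel gripper is mounted at the origin on the work surface. World frame = base frame: x ahead of the robot, y to its left, z up, the work surface at z = 0. Lengths are in m, angles in degrees, forces in N, time in s.
With the tool pointing down it reaches from about 0.4 to 0.825 m from the base axis. Payload 7 kg.
Tool frame: the origin (TCP) lies midway between the tips of the shut fingers; the grasp point (between the pads) lies 19 mm behind it; z points along the fingers, y is the direction in which the jaws open and shut (so a half turn about z gives the same grasp; the last joint's range is limited). The gripper opens to 88 mm and grips with 3 to 60 N. Pads are 19 mm wide; open, the fingers measure 130 mm over their backs; the gripper's body (78 mm by 193 mm) begins 47 mm behind the grasp point.
Start: joints at [-53.279, 20.546, 0.682, 0, -70.136, -16.507], TCP at [0.233, -0.633, 0.227] pointing down, gripper open.
Joint ranges: [-176.03, 176.03], [-82.01, 121.73], [-58.28, 71.71], [-173.87, 95.51], [-174.79, -0.11], [-173.66, 173.66]. Speed limits (degrees/s): [136.94, 136.94, 172.46, 180, 180, 180].

## Interface

Orientations are given as a 3x3 rotation matrix whose columns are the frame's x, y, z axes.
In Python, from rig import robot gives the robot as it stands. Calls block until the motion is done:
- robot.goto(position, orientation): joint-space move of the TCP to a pose.
- robot.servo_line(position, ori=None, speed=0.15): straight line of the TCP; ori=None keeps the orientation; speed is the mean speed in m/s.
- robot.movej(angles): joint-space move.
- robot.move_gripper(opening): opening from 0.0 (shut) to 1.0 (fully open); the grip force is fixed at half the most; returns when the fingers have stopped.
- robot.dwell(seconds).
- robot.ik(position, orientation): joint angles nearest the present ones, or None.
- robot.grab_frame(name): name is "scene" or "top"; returns (picture, depth): 384x512x3 uint8, red, green, blue; 384x512 float32, m along the optical axis (not along the pixel's ray), 0 where there is no reading.
- robot.camera_info(name): a dict with "vfov" (degrees; the focal length in pixels is half the picture's height over the tangent of half this angle, whatever the lens; pixels are square), "cx", "cy" (the principal point, pixels), "view" (4x4, takes a point from world to camera coordinates). Camera axes: x right, y down, z forward; pixel columns grow to the right and rows downward; lengths in m; the calibration is good to about 2 mm. A picture is of the moment at which its call begins. camera_info takes no time and is no camera call.
A pose or a line that the arm cannot do raises robot.Unreachable and nothing moves.
- robot.job_done(): hands the job in, once; it reports no verdict.
Readings, each from a call of its own:
- robot.read_t(): time.
- robot.read_qpos(): joint angles.
- robot.read_qvel(): joint speeds.
- robot.read_effort(): joint torques, N m.
- robot.read_position(): TCP position.
- robot.read_tcp_rot(): TCP orientation.
- robot.read_force(): force on the tool from outside, world axes, zero at the start.
- robot.read_ft_torque(): the same for the moment, N m.
- robot.read_grip_width(): opening from 0.0 (shut) to 1.0 (fully open).
Only numpy, scipy, OpenCV 4.12 (cv2) and the standard library are available. Lean on these libraries where they do the work, as an engineer would, in place of code of your own. Each camera call takes 0.05 s, during which the arm holds its last target.

## Task

Put the bare cassette deck transport into record-pause by pressing its keys in this order: first the yellow pause key, then the red record key, then the white play key, each pushed fully down so that it stays down. Leave the green and blue keys up, only press and never pull a key up, and do not lift or shift any of the loose things on and around the frame.

Things in the scene. Friction and masses are not known exactly. Their poses are not given: they have to be found in the camera images.
- frame: Matte black cassette deck transport frame, 170 mm (its x) by 270 mm (its y), screwed to the bench. Origin: centre of its underside; z up. Its deck plate is 46 mm above the bench, the reel spindles and head block on it stand up to 12 mm higher (capstan 16 mm). The five coloured keys stand in a row along its y, 55 mm from its centre on its -x side (facing the robot), spaced 44 mm centre to centre, in an order that changes from start to start.
- key_yellow (a joint): Travel of the yellow pause key in m: -0.004 pulled up, 0 to 0.0015 at the start (up), 0.009 fully down on its stop. It slides straight down against a constant 3 N and has no return spring: it stays wherever it is left.
- key_yellow_top (a point): Centre of the flat top of the yellow pause key, about 64 mm above the bench while up. The cap is 34 mm (frame x) by 26 mm (frame y), moves with the key and still stands 9 mm proud of the deck plate when fully down.
- key_red (a joint): Travel of the red record key in m: -0.004 pulled up, 0 to 0.0015 at the start (up), 0.009 fully down on its stop. It slides straight down against a constant 3 N and has no return spring: it stays wherever it is left.
- key_red_top (a point): Centre of the flat top of the red record key, about 64 mm above the bench while up. The cap is 34 mm (frame x) by 26 mm (frame y), moves with the key and still stands 9 mm proud of the deck plate when fully down.
- key_white (a joint): Travel of the white play key in m: -0.004 pulled up, 0 to 0.0015 at the start (up), 0.009 fully down on its stop. It slides straight down against a constant 3 N and has no return spring: it stays wherever it is left.
- key_white_top (a point): Centre of the flat top of the white play key, about 64 mm above the bench while up. The cap is 34 mm (frame x) by 26 mm (frame y), moves with the key and still stands 9 mm proud of the deck plate when fully down.
- key_green (a joint): Travel of the green stop key in m: -0.004 pulled up, 0 to 0.0015 at the start (up), 0.009 fully down on its stop. It slides straight down against a constant 3 N and has no return spring: it stays wherever it is left.
- key_green_top (a point): Centre of the flat top of the green stop key, about 64 mm above the bench while up. The cap is 34 mm (frame x) by 26 mm (frame y), moves with the key and still stands 9 mm proud of the deck plate when fully down.
- key_blue (a joint): Travel of the blue rewind key in m: -0.004 pulled up, 0 to 0.0015 at the start (up), 0.009 fully down on its stop. It slides straight down against a constant 3 N and has no return spring: it stays wherever it is left.
- key_blue_top (a point): Centre of the flat top of the blue rewind key, about 64 mm above the bench while up. The cap is 34 mm (frame x) by 26 mm (frame y), moves with the key and still stands 9 mm proud of the deck plate when fully down.
- post_a_mid (a point): Loose chrome tape guide post standing on the frame's deck plate behind the keys, 36 mm high, 18 mm wide at its foot; point at mid-height. Not to be moved.
- post_b_mid (a point): The other loose chrome tape guide post, the same size, also on the deck plate; point at mid-height. Not to be moved.
- cone_mid (a point): Loose ribbed black rubber belt-stretching cone standing on the bench beside the frame, 90 mm high, 68 mm wide at the foot; point at mid-height. Not to be moved.
- jar_mid (a point): Loose amber grease jar with a white cap, 48 mm wide, 55 mm high, beside the frame; point at mid-height. Not to be moved.
- driver_mid (a point): Loose screwdriver with a green handle, 170 mm long, lying on the bench beside the frame; point near its middle. Not to be moved.
- cassette_mid (a point): Loose pale cassette, 100 by 64 by 12 mm, lying on the bench beside the frame; point at its centre. Not to be moved.

How it is judged:
By the outcome, as a careful person would: the job done as asked, in the order asked, and still so for the second after the job is handed in, with the robot touching nothing.
It also fails if it takes over 42 s, if anything falls off the work surface, if the arm or the gripper's body presses on something with over 40 N, if the wrist force passes 120 N, or if a joint passes its speed limit or range.

## Working session

There is one attempt and no reset: what is moved stays moved. The work goes in short steps, each a Python script; the robot and the scene stay as the last script left them, time stands still between calls to the robot, and variables do not carry over. Pictures are saved under pics/ and viewed, and the job is handed in when it is done.

```bash
mkdir -p pics
python3 - <<'E'
from rig import robot
import cv2,numpy as np
for n in("scene","top"):
    p,d=robot.grab_frame(n); cv2.imwrite(f"pics/{n}0.png",p[...,::-1]); np.savez(f"{n}0.npz",p=p,d=d)
    print(n,robot.camera_info(n), (d==0).mean())
print(robot.read_t(),robot.read_force())
E
```

```text
scene {'vfov': 43.00791681856434, 'cx': 246.2885366183718, 'cy': 186.13381723603766, 'view': array([[ 7.16321301e-01,  6.97770448e-01,  4.41650866e-04,
        -4.91802773e-01],
       [ 3.74050208e-01, -3.83460197e-01, -8.44419753e-01,
        -1.53339594e-01],
       [-5.89041794e-01,  6.05041056e-01, -5.35681889e-01,
         1.53648745e+00],
       [ 0.00000000e+00,  0.00000000e+00,  0.00000000e+00,
         1.00000000e+00]])} 0.018849690755208332
top {'vfov': 56.06263894374828, 'cx': 256.5193771383768, 'cy': 190.9828912469203, 'view': array([[-0.01973123, -0.99977909,  0.00724203,  0.048631  ],
       [-0.99590448,  0.0190145 , -0.08838952,  0.62513417],
       [ 0.08823229, -0.0089564 , -0.99605966,  0.88039653],
       [ 0.        ,  0.        ,  0.        ,  1.        ]])} 0.003997802734375
0.1 [-0.02745153  0.06084829 -0.57540087]
```

View pics/scene0.png

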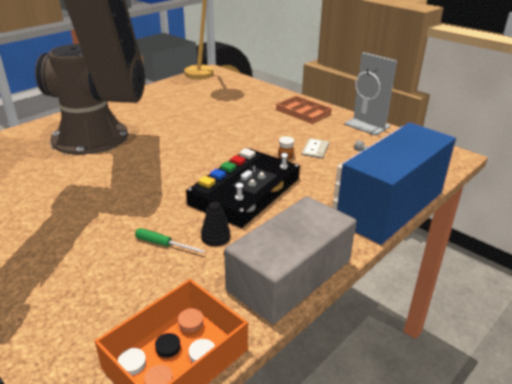

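View pics/top0.png

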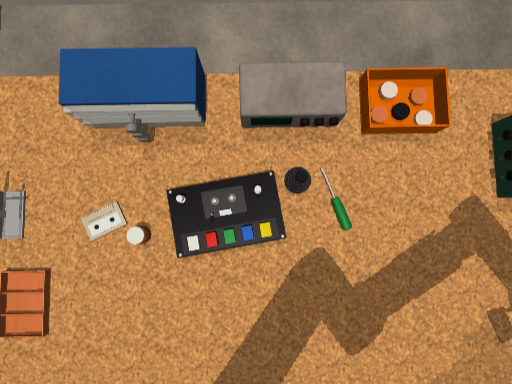

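The scene view shows the frame around (245,185). The top view shows the key row at about white (193,243), red (211,239), green (229,236), blue (247,233) and yellow (265,230). The posts are at (180,199) and (258,189), well behind the keys. Next I'll measure the caps in both views.

```bash
cat > h.py <<'E'
import cv2,numpy as np
from rig import robot
R={'yellow':((22,150,110),(34,255,255)),'red':((172,150,80),(180,255,255)),'red2':((0,190,80),(5,255,255)),'green':((45,120,60),(80,255,255)),'blue':((105,130,80),(125,255,255)),'white':((0,0,150),(180,50,255))}
ROI={'scene':(185,140,305,225),'top':(165,165,290,262)}
def ray(n,u,v):
    c=robot.camera_info(n); f=192/np.tan(np.radians(c['vfov']/2)); V=c['view']; Rm=V[:3,:3];o=-Rm.T@V[:3,3]
    return o,Rm.T@np.array([(u-c['cx'])/f,(v-c['cy'])/f,1.])
def plane(n,u,v,z):
    o,d=ray(n,u,v); return o+d*(z-o[2])/d[2]
def blobs(n,p):
    x0,y0,x1,y1=ROI[n]; h=cv2.cvtColor(p,cv2.COLOR_RGB2HSV)[y0:y1,x0:x1]; out={}
    for k in('yellow','red','green','blue','white'):
        m=cv2.inRange(h,*map(np.array,R[k]))
        if k=='red': m|=cv2.inRange(h,*map(np.array,R['red2']))
        N,l,s,c=cv2.connectedComponentsWithStats(m)
        out[k]=[(int(s[i,4]),c[i,0]+x0,c[i,1]+y0) for i in np.argsort(-s[1:,4])[:3]+1]
    return out
E
python3 - <<'E'
from h import *
for n in('scene','top'):
    z=np.load(n+'0.npz');b=blobs(n,z['p'])
    for k,l in b.items():
        for a,u,v in l[:2]:
            d=z['d'][int(round(v)),int(round(u))]; o,r=ray(n,u,v)
            print(n,k,a,round(u,1),round(v,1),'plane',plane(n,u,v,.064).round(4),'depth',(o+r*d).round(4))
p=np.load('top0.npz')['p'][160:270,150:300,::-1];cv2.imwrite('pics/t1.png',cv2.resize(p,None,fx=5,fy=5,interpolation=2))
p=np.load('scene0.npz')['p'][130:250,180:320,::-1];cv2.imwrite('pics/s1.png',cv2.resize(p,None,fx=5,fy=5,interpolation=2))
E
```

```text
scene yellow 91 206.1 180.6 plane [0.534  0.0152 0.064 ] depth [0.5367 0.013  0.0662]
scene yellow 1 214.0 182.0 plane [0.5525 0.0245 0.064 ] depth [0.5459 0.0302 0.0586]
scene red 85 237.8 160.0 plane [0.5162 0.1427 0.064 ] depth [0.5195 0.1394 0.0666]
scene green 103 228.3 166.6 plane [0.5234 0.101  0.064 ] depth [0.5248 0.0997 0.0651]
scene blue 112 218.4 173.8 plane [0.5316 0.0585 0.064 ] depth [0.5324 0.0578 0.0647]
scene white 567 290.4 215.6 plane [0.7762 0.0473 0.064 ] depth [ 0.8219 -0.0116  0.1175]
scene white 83 247.1 152.3 plane [0.5043 0.1903 0.064 ] depth [0.5034 0.1912 0.0633]
top yellow 154 265.2 229.3 plane [0.5302 0.0179 0.064 ] depth [0.5302 0.0179 0.062 ]
top red 153 211.1 239.1 plane [0.5097 0.1475 0.064 ] depth [0.5096 0.1477 0.062 ]
top green 156 229.1 236.0 plane [0.5161 0.1044 0.064 ] depth [0.516  0.1045 0.063 ]
top blue 157 247.1 232.6 plane [0.5233 0.0613 0.064 ] depth [0.5233 0.0613 0.0643]
top white 151 192.8 242.7 plane [0.502  0.1912 0.064 ] depth [0.502  0.1911 0.0646]
top white 69 225.0 211.9 plane [0.5738 0.1134 0.064 ] depth [0.5741 0.1141 0.0554]
```

```bash
sleep 1
```

```text
(no output)
```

View pics/t1.png

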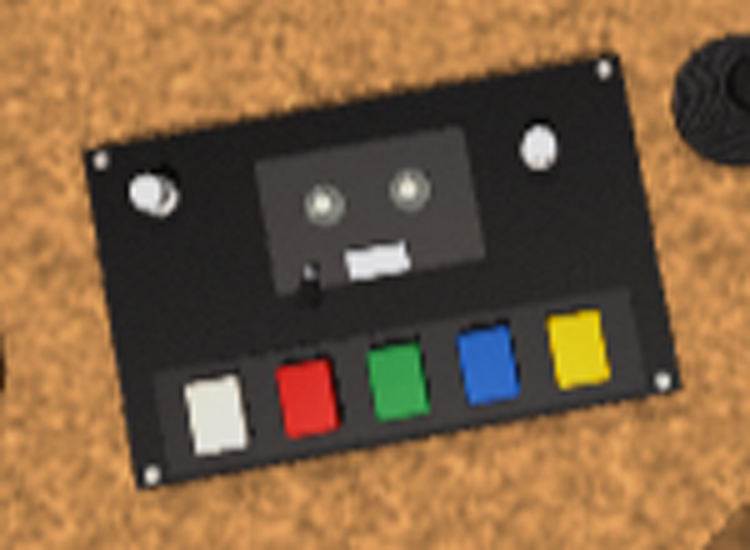

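```bash
cat >> h.py <<'E'
Y=np.array([.5302,.0179]);W=np.array([.502,.1912])
fy=(W-Y)/np.linalg.norm(W-Y);fx=np.array([fy[1],-fy[0]])
def ori(s):
    y=np.r_[s*fx,0];z=np.array([0,0,-1.]);return np.column_stack([np.cross(y,z),y,z])
def key(k): # line fit centre
    C=np.mean([[.5302,.0179],[.5097,.1475],[.5161,.1044],[.5233,.0613],[.502,.1912]],0)
    i=['yellow','blue','green','red','white'].index(k)-2
    return C+fy*.044*i
E
python3 - <<'E'
from h import *
print(robot.read_tcp_rot().round(3),fy,[key(k).round(4) for k in('yellow','red','white')])
for s in(1,-1): print(s,robot.ik(np.r_[key('yellow'),.12],ori(s)),robot.ik(np.r_[key('white'),.05],ori(s)))
E
```

```text
[[-0.938 -0.345 -0.001]
 [-0.345  0.938  0.001]
 [ 0.     0.002 -1.   ]] [-0.16061109  0.98701777] [array([0.5304, 0.0176]), array([0.5092, 0.1479]), array([0.5021, 0.1913])]
1 [ 23.0881811   12.61524143 -25.76449407   0.         -51.6202645
 166.15418648] [ 41.77022941  18.29884538 -29.2259299    0.         -42.47522471
 147.47213817]
-1 [ 23.0881811   12.61524143 -25.76449407   0.         -51.6202645
 -13.84581352] [ 41.77022941  18.29884538 -29.2259299    0.         -42.47522471
 -32.52786183]
```

The zoomed top view shows nothing on or near the caps. The posts are at crop positions (152,194) and (539,147), about 100 mm behind the row. I'll start with yellow, jaws along frame x (19 mm pad width across the 26 mm cap).

```bash
cat >> h.py <<'E'
def press(k,lim=15.):
    c=key(k);P=lambda z:np.r_[c,z]
    robot.servo_line(P(.070),speed=.1)
    f0=robot.read_force()[2]
    robot.servo_line(P(.058),speed=.03)
    log=[]
    z=.058
    while z>.0495:
        z-=.0007; robot.servo_line(P(z),speed=.02)
        f=robot.read_force()[2]-f0; log.append((round(z,4),round(robot.read_position()[2],4),round(f,1)))
        if f>lim: break
    robot.dwell(.15); print(k,f0,log,'final',robot.read_force().round(1))
    robot.servo_line(P(.085),speed=.1)
    print('t',robot.read_t(),'F up',robot.read_force().round(2))
E
python3 - <<'E'
from h import *
robot.move_gripper(0.0)
robot.goto(np.r_[key('yellow'),.12],ori(-1))
print(robot.read_t(),robot.read_position(),robot.read_force())
press('yellow')
p,d=robot.grab_frame('scene');cv2.imwrite('pics/s2.png',cv2.resize(p[110:260,150:350,::-1],None,fx=4,fy=4,interpolation=2))
E
```

```text
4.0833 [0.53054581 0.01700833 0.12005863] [ 0.27599542 -0.01015012 -0.05113726]
yellow 0.04780243705536008 [(0.0573, np.float64(0.0572), np.float64(1.3)), (0.0566, np.float64(0.0565), np.float64(2.0)), (0.0559, np.float64(0.0558), np.float64(-0.2)), (0.0552, np.float64(0.0553), np.float64(3.3)), (0.0545, np.float64(0.0551), np.float64(9.0)), (0.0538, np.float64(0.055), np.float64(15.9))] final [-6.1  0.4 15.1]
t 7.3917 F up [-0.4  -0.68  0.13]
```

View pics/s2.png

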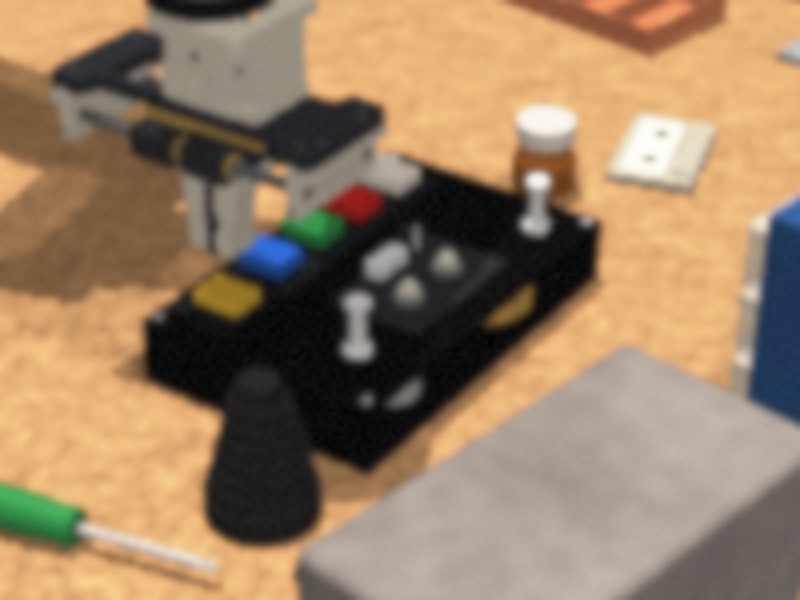

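Yellow stopped hard at z = 0.055, which is its full travel. In the picture its cap, at (227,295), sits low and the neighbouring caps are still up. Red and white are next.

Run:
```python
from h import *
for k in('red','white'):
    robot.servo_line(np.r_[key(k),.085],speed=.12); press(k)
robot.servo_line(np.r_[key('white'),.13],speed=.15)
q=robot.read_qpos();q=np.array(q,float);q[0]-=75
print(robot.read_t()); robot.movej(q)
print(robot.read_t(),robot.read_position())
for n in('scene','top'):
    p,d=robot.grab_frame(n);np.savez(n+'3.npz',p=p,d=d)
    z=np.load(n+'0.npz')
    b0,b1=blobs(n,z['p']),blobs(n,p)
    for k in b1:print(n,k,[(a,round(u,1),round(v,1),round(float(np.median(d[int(v)-1:int(v)+2,int(u)-1:int(u)+2]-z['d'][int(v)-1:int(v)+2,int(u)-1:int(u)+2])),4)) for a,u,v in b1[k][:2]],b0[k][:2])
    x=(150,110,350,260) if n=='scene' else (70,150,360,270)
    cv2.imwrite(f'pics/{n}3.png',cv2.resize(np.vstack([z['p'],p][0:2])[:384][x[1]:x[3],x[0]:x[2],::-1]*0+p[x[1]:x[3],x[0]:x[2],::-1],None,fx=800/(x[2]-x[0]),fy=800/(x[2]-x[0]),interpolation=2))
```

```text
red -0.799527981732823 [(0.0573, np.float64(0.0572), np.float64(1.0)), (0.0566, np.float64(0.0566), np.float64(3.6)), (0.0559, np.float64(0.0559), np.float64(2.1)), (0.0552, np.float64(0.0553), np.float64(4.3)), (0.0545, np.float64(0.0551), np.float64(11.4)), (0.0538, np.float64(0.055), np.float64(18.0))] final [-6.9  0.2 15.6]
t 11.65 F up [ 0.03 -0.38 -0.24]
white 0.5301979000538204 [(0.0573, np.float64(0.0572), np.float64(-0.9)), (0.0566, np.float64(0.0566), np.float64(1.6)), (0.0559, np.float64(0.0558), np.float64(1.5)), (0.0552, np.float64(0.0553), np.float64(2.9)), (0.0545, np.float64(0.0551), np.float64(10.1)), (0.0538, np.float64(0.055), np.float64(16.4))] final [-7.7 -1.6 16.2]
t 15.125 F up [-0.08 -1.06  0.39]
15.575
17.9083 [ 0.31531428 -0.43497945  0.12966129]
scene yellow [(87, np.float64(206.3), np.float64(182.7), 0.0148)] [(91, np.float64(206.13186813186815), np.float64(180.64835164835165)), (1, np.float64(214.0), np.float64(182.0))]
scene red [(74, np.float64(238.1), np.float64(161.5), 0.014)] [(85, np.float64(237.76470588235293), np.float64(159.95294117647057))]
scen
[... 615 characters left out ...]
6883116), np.float64(229.33116883116884))]
top red [(146, np.float64(211.4), np.float64(239.1), 0.008)] [(153, np.float64(211.078431372549), np.float64(239.05882352941177))]
top green [(156, np.float64(229.1), np.float64(236.0), -0.0012)] [(156, np.float64(229.09615384615384), np.float64(236.00641025641028))]
top blue [(157, np.float64(247.1), np.float64(232.6), 0.0003)] [(157, np.float64(247.0828025477707), np.float64(232.5732484076433))]
top white [(149, np.float64(193.4), np.float64(242.5), 0.0083), (69, np.float64(225.0), np.float64(211.9), -0.0012)] [(151, np.float64(192.75496688741723), np.float64(242.6754966887417)), (69, np.float64(225.02898550724638), np.float64(211.8695652173913))]
```

View pics/scene3.png

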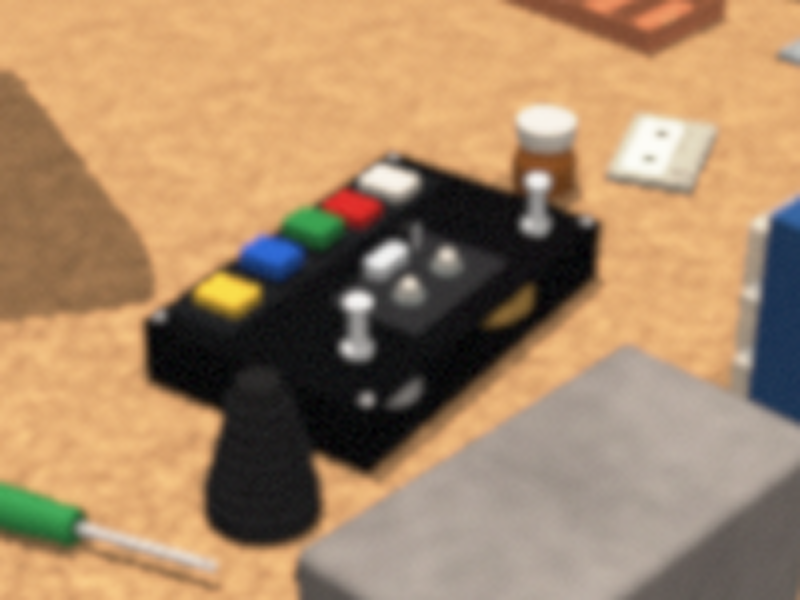

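View pics/top3.png

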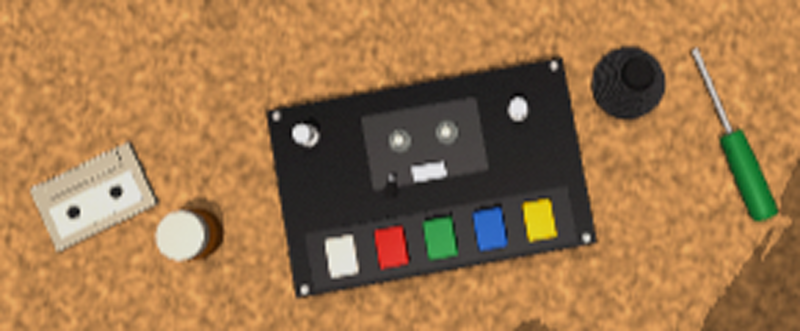

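The top-view depth shows yellow, red and white about 8 mm lower and green and blue unchanged. The posts, cone, jar, driver and cassette look undisturbed, and the arm is clear of everything. I'm handing the job in.

Run:
```python
from rig import robot
robot.job_done(); print(robot.read_t())
```

```text
the job is handed in; nothing more can be done
the job is handed in; nothing more can be done
```

I pressed the yellow, red and white keys in that order with the shut fingers, moved the arm clear, and handed the job in at about 18 s, well under the 42 s limit.

- **Pressed keys:** Each key hit its stop at z ≈ 0.055 m with about 16 N on the wrist. In the top view their caps then read about 8 mm lower than at the start (7.8 to 8.3 mm). The scene camera's depth change was noisier because its view is oblique, but it points the same way.
- **Other keys:** Green and blue did not move, to within about 1–2 mm of depth noise.
- **Loose things:** By eye, the posts, cone, jar, screwdriver and cassette look to be where they were. I did not measure their positions before and after.
- **Disagreement:** Before pressing, the two cameras put the key centres up to about 8 mm apart, with the scene masks including the sides of the caps. I used the top-view positions, which matched the 44 mm key spacing.

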